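# Unlock the belt tensioner and hold its sprung arm back past the click

### The job

Get the belt tensioner unit ready for its new belt: first slide the red transport lock knob out to its end stop, then take the tensioner arm by its black idler roller and push it back against its spring until the brass ratchet pawl has clicked in behind it. Keep the arm pushed about a centimetre further than the click, so that your gripper and not the pawl carries the spring, and finish while still holding it there. Leave the lock fully out and the other things on the bench alone.

Things in the scene. Friction and masses are not known exactly. Their poses are not given: they have to be found in the camera images.
- tension_unit: aluminium base plate 220 x 270 x 12 mm of the belt tensioner, fixed to the bench at a varying place and yaw. Origin at bench height; the plate spans x -125 to +95, y -135 to +135 mm; -x is its front edge (towards the robot), z up. A steel drive pulley and a fixed idler block also stand on it; only the red knob and the black roller rise more than 46 mm above the bench
- lock_grip (a point): centre of the gripping part of the red transport lock knob: upright round knob 25 mm in diameter, from 40 to 80 mm above the bench, this point at 62 mm. It slides along the plate's -x (towards the front edge), away from the arm's hub
- transport_lock (a joint): travel of the transport lock in m: 0 fully in (its steel bolt blocks the arm's hub), 0.035 at the end stop (arm free). Starts between 0 and 0.006. Slides with about 2 N of friction and stays where it is left
- idler_roller (a point): centre of the black idler roller on the end of the blue tensioner arm: upright roller 34 mm in diameter, from 46 to 96 mm above the bench, this point at 72 mm. It spins freely on its axle, so it can be pinched from above and carried round with the gripper's yaw unchanged
- tensioner_pivot (a point): point on the arm's upright hinge axis, level with the roller's centre (72 mm above the bench); at x 0, y -85 mm on the plate. The roller's axis runs on a circle of 120 mm radius round it
- tensioner_arm (a joint): angle of the blue arm in rad: 0 at rest, where it points 110 degrees counter-clockwise from the plate's x; grows as the roller is pushed clockwise (seen from above) towards the plate's +x; stop at 0.85. Spring force at the roller 6 N at 0, 9 N at 0.7; the pawl adds up to 7 N from 0.39 to 0.53, where it snaps in. Let go beyond, the arm rests on the pawl at 0.53. Locked, it stops at 0.04
- ratchet_pawl (a joint): travel of the brass ratchet pawl in m: 0 sprung in, about 0.008 when the steel pin at the arm's tip pushes it aside; back at 0 once it has clicked behind the pin
- label_roll: bystander: white label roll with brown core, 84 mm across, 44 mm high, origin under its centre
- pipe_elbow: bystander: cream plastic pipe elbow fitting, 61 x 59 x 26 mm, origin under its centre
- marker: bystander: marker pen, white with black cap, 135 mm long, 16 mm thick, origin under its centre
- screwdriver: bystander: screwdriver with yellow handle, 198 mm long, origin under its centre
- blue_plug: bystander: blue plastic protection plug with a flange, 33 mm across, 18 mm high, origin under its centre
- red_marker: bystander: marker pen, white with red cap, 135 mm long, 16 mm thick, origin under its centre

How it is judged:
By the outcome, as a careful person would: the job done as asked, in the order asked, and still so for the second after the job is handed in, while the arm keeps its last pose, push and grip.
It also fails if it takes over 48 s, if anything falls off the work surface, if the arm or the gripper's body presses on something with over 40 N, if the wrist force passes 120 N, or if a joint passes its speed limit or range.

### The arm

A 6-joint arm with a two-finger parallel gripper is mounted at the origin on a cart in front of the work surface, level with it; the furniture and walls round the work are solid. World frame = base frame: x ahead of the robot, y to its left, z up, the work surface at z = 0. Lengths are in m, angles in rad, forces in N, time in s.
With the tool pointing down it reaches from about 0.3 to 0.875 m from the base axis. Payload 4.2 kg.
Tool frame: the origin (TCP) lies midway between the tips of the shut fingers; the grasp point (between the pads) lies r.hold_point_z behind it (r.hold_point_z is the distance from the TCP to the grasp point, in m); z points along the fingers, y is the direction in which the jaws open and shut (so a half turn about z gives the same grasp; the last joint's range is limited). The gripper opens to 85 mm and grips with 20 to 120 N. Pads are 22 mm wide; open, the fingers measure 114 mm over their backs; the gripper's body (76 mm by 85 mm) begins 54 mm behind the grasp point. The pads swing forward as they close: fully open they stand 13 mm farther back than shut.
Start: joints at [1.151, 0.32, 1.565, -0, 1.257, -0.02], TCP at [0.224, 0.53, 0.231] pointing down, gripper open.
Joint ranges: [-3.11, 3.11], [-0.84, 2.01], [0.21, 2.61], [-1.34, 4.49], [0.05, 2.63], [-2.56, 2.56]. Speed limits (rad/s): [2.57, 2.57, 3.14, 3.14, 3.14, 3.14].

### API

Orientations are given as a rotation vector (axis times angle).
In Python, from cell import monitor, get_image, r gives the robot as it stands. The module is installed in compiled form; this text tells all that it offers.
- The arm moves only by the shell command python3 -m handwheel 'ROWS' [FORCE]. ROWS is JSON, a list of rows, each a list of 3 entries, a list of its own where there are three numbers: the shift along the tool's x, y, z in m, then the turn about the tool's z in degrees, then the opening, from 0 (shut) to 1 (fully open). A call has 1 to 12 rows; each row shifts and turns the commanded pose from where the row before left it, along the tool's axes as they then stand; what a row does not reach is not made up. A row lasts 1/8 s, in which the tool goes at most 62.5 mm and 10.7 degrees, less where a joint would pass 70% of its speed; a pose out of reach is approached as far as the arm can. A call is refused whole if a number of a shift passes 0.0625 or a number of a turn 10.7, either way. A call with a gripper value outside its range is refused whole. The fingers move at their own pace and stop on an object; FORCE is the grip in N (left out, the last holds). Time passes only in rows, so rows that do not move let the fingers close. It gives the time, the measured TCP pose, the force and the opening at its end, in the units of the state.
- monitor.read_state(): the state, without advancing time (a new reading comes with each control period).
- get_image(name): name is "side" or "top"; returns a dict with "pixels" (400x640x3 uint8, blue, green, red), "depth" (400x640 float32, m along the optical axis (not along the pixel's ray), 0 where there is no reading), "fovy" (degrees; the focal length in pixels is half the picture's height over the tangent of half this angle, whatever the lens; pixels are square), "cx", "cy" (the principal point, pixels), "cam_to_world" (4x4, takes a point from camera to world coordinates). Camera axes: x right, y down, z forward; pixel columns grow to the right and rows downward; lengths in m; the calibration is good to about 2 mm. A picture is of the moment at which its call begins.
- r.close_job(): hands the job in, once; it reports no verdict.
The state is a dict: "time": time; "joints": joint angles; "dq": joint speeds; "joint_efforts": joint torques, N m; "tcp_pos": TCP position; "tcp_rot": TCP orientation; "ft_force": force on the tool from outside, world axes, zero at the start; "wrist_torque": the same for the moment, N m; "gripper_width": opening from 0.0 (shut) to 1.0 (fully open).
Only numpy, scipy, OpenCV 4.12 (cv2) and the standard library are available. Lean on these libraries where they do the work, as an engineer would, in place of code of your own. Each camera call takes 0.05 s, during which the arm holds its last target. There are 200 camera calls.

## Working session

There is one attempt and no reset: what is moved stays moved. The work goes in short steps, Python scripts to look and compute and a shell command to move; the robot and the scene stay as the last step left them, time stands still between calls to the robot, and variables do not carry over. Pictures are saved under pics/ and viewed, about 8 in all and at most 12, crops included, and the job is handed in when it is done.

```bash
mkdir -p pics
cat > h.py <<'E'
import numpy as np, cv2
from cell import monitor, get_image, r
def cloud(im):
    h,w=im["depth"].shape; f=h/2/np.tan(np.radians(im["fovy"])/2)
    v,u=np.mgrid[:h,:w]; d=im["depth"]
    P=np.stack([(u-im["cx"])/f*d,(v-im["cy"])/f*d,d],-1)
    M=im["cam_to_world"]; W=P@M[:3,:3].T+M[:3,3]; W[d==0]=np.nan
    return W
E
python3 - <<'E'
from h import *
for n in("top","side"):
    im=get_image(n); cv2.imwrite(f"pics/{n}1.png",im["pixels"]); np.savez(f"{n}1.npz",**im)
    print(n,im["fovy"],im["cam_to_world"].round(3).tolist())
s=monitor.read_state(); print(s,r.hold_point_z)
E
```

```text
top 51.407372264886675 [[-0.018, -0.992, 0.125, 0.375], [-1.0, 0.016, -0.019, 0.114], [0.017, -0.125, -0.992, 1.33], [0.0, 0.0, 0.0, 1.0]]
side 51.870240138719424 [[1.0, 0.015, -0.003, 0.543], [0.009, -0.414, 0.91, -1.024], [0.012, -0.91, -0.415, 0.598], [0.0, 0.0, 0.0, 1.0]]
{'time': 0.1, 'joints': array([ 1.15101018e+00,  3.20195427e-01,  1.56553536e+00,  2.55267066e-05,
        1.25740658e+00, -2.00055428e-02]), 'dq': array([ 0.00106717, -0.00169962, -0.00261431,  0.00134038, -0.00195607,
       -0.00103773]), 'joint_efforts': array([-1.35846323e-03, -4.16413057e+01, -2.34703356e+01, -1.34630336e-04,
        4.93566011e-03,  2.07286305e-06]), 'tcp_pos': array([0.22362267, 0.52927635, 0.23059344]), 'tcp_rot': array([-6.23740712e-01, -3.07868162e+00,  2.35942068e-03]), 'ft_force': array([-0.21305624,  0.09382811, -0.44400516]), 'wrist_torque': array([ 0.05449163,  0.00755963, -0.05127851]), 'gripper_width': 0.9956876262848493} 0.0187
```

View pics/top1.png

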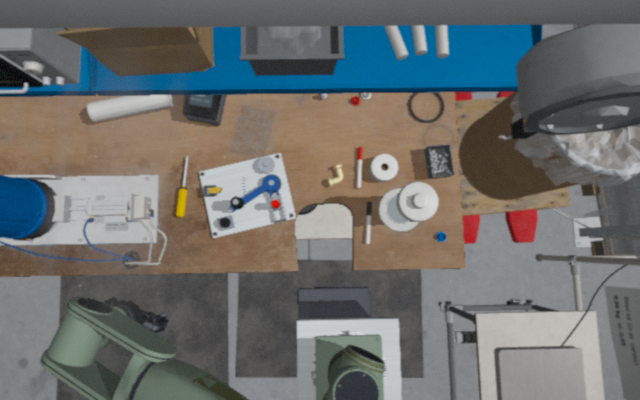

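View pics/side1.png

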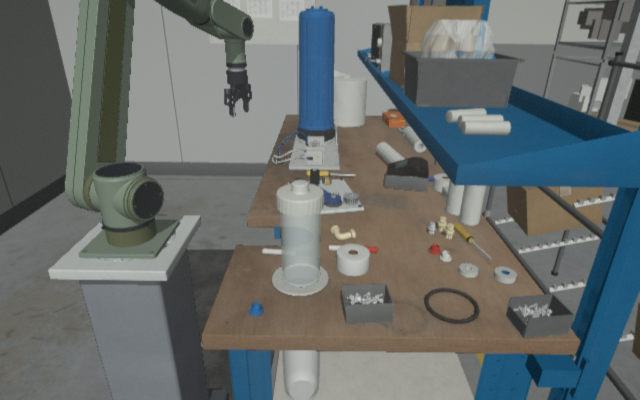

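Top view: plate around px (200–295, 155–237), blue hub at (270,183), red knob at (275,204), black roller at (237,202), brass pawl at (212,190). The side view is partly hidden. A shelf overhangs at larger x.

```bash
cat >> h.py <<'E'
def find(im,lo,hi,zlo,zhi,win):
    W=cloud(im); hsv=cv2.cvtColor(im["pixels"],cv2.COLOR_BGR2HSV)
    m=cv2.inRange(hsv,lo,hi)>0; m&=(W[...,2]>zlo)&(W[...,2]<zhi)
    k=np.zeros_like(m); u0,u1,v0,v1=win; k[v0:v1,u0:u1]=1; return W,m&k
E
python3 - <<'E'
from h import *
im=dict(np.load("top1.npz")); win=(190,305,145,245)
def show(nm,W,m):
    v,u=np.nonzero(m)
    if len(u): print(nm,len(u),u.mean().round(1),v.mean().round(1),np.median(W[m],0).round(4),W[m].min(0).round(3),W[m].max(0).round(3), ((W[m].min(0)+W[m].max(0))/2).round(4))
W,m=find(im,(0,120,80),(8,255,255),.03,.12,win); show("red",W,m)
W,m=find(im,(0,0,0),(180,255,70),.085,.12,win); show("black",W,m)
W,m=find(im,(100,120,50),(130,255,255),.02,.12,win); show("blue",W,m)
W,m=find(im,(15,100,80),(35,255,255),.005,.12,(203,230,180,200)); show("brass",W,m)
W,m=find(im,(0,0,0),(180,255,255),.046,.15,win); show("high",W,m)
W,m=find(im,(0,0,150),(180,60,255),.005,.03,win); show("plate",W,m)
p=W[m][:,:2].astype(np.float32); box=cv2.minAreaRect(p); print(box, cv2.boxPoints(box))
c=im["pixels"][135:255,180:310]; cv2.imwrite("pics/c1.png",cv2.resize(c,None,fx=5,fy=5,interpolation=2))
# shelf heights
for v in (40,80,90,100): print(v,W[v,250],W[v,420])
E
```

```text
red 50 275.2 203.5 [0.5069 0.2162 0.079 ] [0.496 0.205 0.06 ] [0.517 0.226 0.087] [0.5067 0.2156 0.0738]
black 41 236.8 203.3 [0.505  0.326  0.0947] [0.496 0.317 0.089] [0.523 0.346 0.1  ] [0.5099 0.3318 0.0944]
blue 350 262.5 188.8 [0.557  0.2509 0.0375] [0.493 0.208 0.022] [0.602 0.351 0.095] [0.5474 0.2796 0.0581]
brass 71 214.1 189.9 [0.5573 0.4114 0.0323] [0.548 0.391 0.02 ] [0.568 0.427 0.039] [0.5579 0.4089 0.0295]
high 202 247.8 203.0 [0.5083 0.3249 0.0893] [0.452 0.205 0.046] [0.581 0.379 0.104] [0.5165 0.2923 0.075 ]
plate 3945 245.4 195.2 [0.5416 0.3203 0.0121] [0.411 0.159 0.005] [0.679 0.464 0.03 ] [0.5446 0.3117 0.0174]
((0.5454097986221313, 0.31154367327690125), (0.22147494554519653, 0.2716607451438904), 12.703935623168945) [[0.40751237 0.41969618]
 [0.4672541  0.15468587]
 [0.68330723 0.20339116]
 [0.6235655  0.4684015 ]]
40 [0.83291159 0.23928419 0.45449573] [ 0.85555996 -0.15463001  0.40437142]
80 [0.77370432 0.25056221 0.37407204] [ 0.76803878 -0.1575505   0.37714963]
90 [0.74481625 0.24906554 0.38419733] [ 0.74462265 -0.15749876  0.37300972]
100 [ 0.86107833  0.30395829 -0.00121716] [ 0.85594074 -0.26321922 -0.00524842]
```

View pics/c1.png

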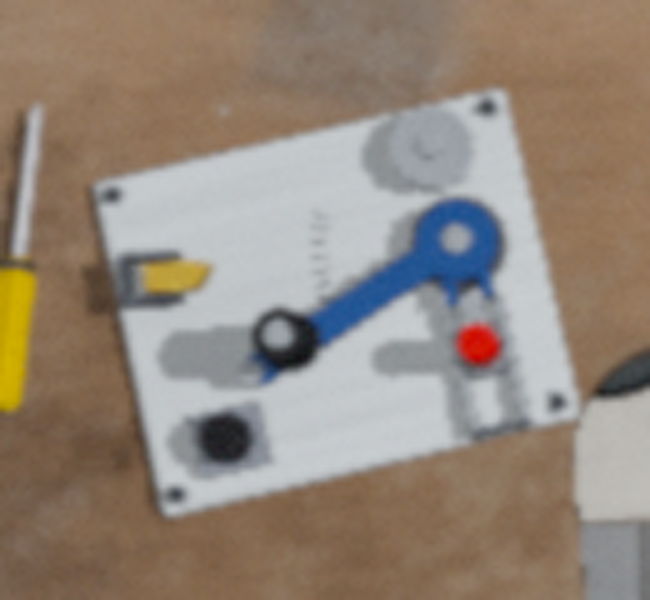

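The picture agrees with the geometry: plate yaw is about 12.7° and its origin is near (0.560, 0.315). That puts the pivot at (0.579, 0.232), the roller at (0.514, 0.333) and the knob at (0.508, 0.216). If tool y follows plate x, one yaw works for both grasps. I'll turn 54.4° and then go above the knob.

```bash
python3 -m handwheel '[[[0,0,0],9.1,1],[[0,0,0],9.1,1],[[0,0,0],9.1,1],[[0,0,0],9.1,1],[[0,0,0],9,1],[[0,0,0],9,1]]'; python3 -m handwheel '[[[-0.037,0.021,0],0,1],[[-0.037,0.021,0],0,1],[[-0.037,0.021,0],0,1],[[-0.037,0.021,0],0,1],[[-0.037,0.021,0],0,1],[[-0.037,0.021,0],0,1],[[-0.037,0.021,0],0,1],[[-0.037,0.021,0],0,1],[[-0.037,0.021,0],0,1],[[-0.037,0.021,0],0,1],[[0,0,0],0,1]]'
cat >> h.py <<'E'
from scipy.spatial.transform import Rotation as R
def to(x,y,z):
    s=monitor.read_state(); M=R.from_rotvec(s["tcp_rot"]).as_matrix()
    print("tool shift",(M.T@(np.array([x,y,z])-s["tcp_pos"])).round(4),"yaw y",np.degrees(np.arctan2(M[1,1],M[0,1])).round(2),"z",M[:,2].round(3),"t",s["time"],"f",s["ft_force"].round(1))
E
python3 -c "
from h import *; to(.508,.216,.048)"
```

```text
time: 0.85
tcp_pos: [0.2237, 0.5294, 0.2308]
tcp_rot: [1.968, 2.448, -0.002]
ft_force: [-0.7, 0.6, 0.1]
gripper_width: 0.999
time: 2.22
tcp_pos: [0.5113, 0.2129, 0.2307]
tcp_rot: [1.967, 2.45, -0.001]
ft_force: [0.4, -0.0, 0.3]
gripper_width: 0.997
tool shift [ 0.0039 -0.0024  0.1827] yaw y 12.48 z [-0.    -0.001 -1.   ] t 2.225 f [ 0.4 -0.   0.3]
```

```bash
python3 -m handwheel '[[[0.004,-0.002,0.03],0,1],[[0,0,0.035],0,1],[[0,0,0.035],0,1],[[0,0,0.035],0,1],[[0,0,0.03],0,1],[[0,0,0.018],0,1],[[0,0,0],0,1]]'
python3 - <<'E'
from h import *
to(.508,.216,.048)
im=get_image("top"); a=im["pixels"][135:255,180:310]
im=get_image("side"); b=im["pixels"][130:250,270:400]
cv2.imwrite("pics/c2.png",cv2.resize(np.hstack([a,b]),None,fx=3,fy=3,interpolation=2))
E
```

```text
time: 3.1
tcp_pos: [0.5054, 0.2185, 0.0469]
tcp_rot: [-1.96, -2.452, 0.005]
ft_force: [-0.3, 0.8, -0.6]
gripper_width: 1.001
tool shift [-0.003   0.002  -0.0011] yaw y 12.74 z [-0.004 -0.001 -1.   ] t 3.1 f [-0.3  0.8 -0.6]
```

View pics/c2.png

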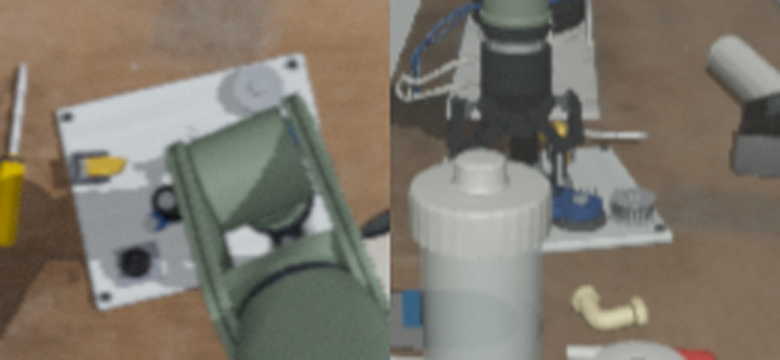

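The arm hides the knob from both cameras. Position error is within about 3 mm, so I'll correct slightly and close gently.

```bash
python3 -m handwheel '[[[-0.003,0.002,-0.001],0,1],[[0,0,0],0,0.6],[[0,0,0],0,0.4],[[0,0,0],0,0.2],[[0,0,0],0,0.1],[[0,0,0],0,0.1],[[0,0,0],0,0.1],[[0,0,0],0,0.1]]' 25; python3 -c "
from h import *; to(.508,.216,.048)"
```

```text
time: 4.2
tcp_pos: [0.5097, 0.2158, 0.0495]
tcp_rot: [-1.962, -2.453, -0.0]
ft_force: [-1.0, -0.5, 4.5]
gripper_width: 0.282
tool shift [ 0.0006 -0.0016  0.0015] yaw y 12.69 z [-0.  0. -1.] t 4.2 f [-1.  -0.5  4.5]
```

```bash
python3 -m handwheel '[[[0,0,-0.002],0,0.1],[[0,-0.005,0],0,0.1],[[0,-0.005,0],0,0.1],[[0,-0.005,0],0,0.1],[[0,-0.005,0],0,0.1],[[0,-0.004,0],0,0.1],[[0,-0.004,0],0,0.1],[[0,0,0],0,0.1]]'; python3 -c "
from h import *; to(.508,.216,.048)"
```

```text
time: 5.2
tcp_pos: [0.4801, 0.2091, 0.0498]
tcp_rot: [-1.961, -2.451, 0.006]
ft_force: [-0.5, 1.1, -24.4]
gripper_width: 0.28
tool shift [0.0006 0.0287 0.0017] yaw y 12.69 z [-0.005 -0.001 -1.   ] t 5.2 f [ -0.5   1.1 -24.4]
```

The knob has moved about 30 mm. My 2 mm lift is loading it vertically, so I'll take that out and go on to the stop.

```bash
python3 -m handwheel '[[[0,0,0.0015],0,0.1],[[0,-0.002,0],0,0.1],[[0,-0.002,0],0,0.1],[[0,-0.001,0],0,0.1],[[0,0,0],0,0.1]]'; python3 -c "
from h import *; to(.508,.216,.048)"
```

```text
time: 5.82
tcp_pos: [0.4797, 0.209, 0.0498]
tcp_rot: [1.96, 2.451, 0.006]
ft_force: [7.0, 1.1, -25.5]
gripper_width: 0.281
tool shift [0.0006 0.0291 0.002 ] yaw y 12.7 z [ 0.005  0.001 -1.   ] t 5.825 f [  7.    1.1 -25.5]
```

```bash
python3 -m handwheel '[[[0,-0.004,0.002],0,0.1],[[0,-0.003,0],0,0.1],[[0,-0.003,0],0,0.1]]'; python3 -c "
from h import *; to(.508,.216,.048)"
```

```text
time: 6.2
tcp_pos: [0.4789, 0.2091, 0.0499]
tcp_rot: [1.951, 2.443, 0.032]
ft_force: [28.8, 2.5, -34.5]
gripper_width: 0.28
tool shift [0.0003 0.0298 0.0027] yaw y 12.77 z [ 0.024  0.007 -1.   ] t 6.2 f [ 28.8   2.5 -34.5]
```

End stop confirmed: 29 N and no further travel. Opening, rising and looking.

```bash
python3 -m handwheel '[[[0,0.004,0],0,0.1],[[0,0,0],0,0.5],[[0,0,0],0,1],[[0,0,0],0,1],[[0,0,0],0,1],[[0,0,-0.03],0,1],[[0,0,-0.05],0,1],[[0,0,-0.05],0,1],[[0,0,0],0,1]]'; python3 -m handwheel '[[[0.03,-0.06,0],0,1],[[0.03,-0.06,0],0,1],[[0.03,-0.03,0],0,1],[[0,0,0],0,1]]'
python3 - <<'E'
from h import *
to(.514,.333,.06)
im=get_image("top"); a=im["pixels"][135:255,180:310]
W,m=find(im,(0,120,80),(8,255,255),.03,.12,(190,305,145,245)); print(m.sum(),np.median(W[m],0),W[m].min(0),W[m].max(0))
cv2.imwrite("pics/c3.png",cv2.resize(a,None,fx=5,fy=5,interpolation=2))
E
```

```text
time: 7.32
tcp_pos: [0.4739, 0.2083, 0.1821]
tcp_rot: [1.959, 2.45, 0.013]
ft_force: [0.2, -0.2, 0.2]
gripper_width: 1.0
time: 7.82
tcp_pos: [0.3118, 0.26, 0.177]
tcp_rot: [-1.957, -2.457, 0.003]
ft_force: [1.4, -0.2, -0.5]
gripper_width: 1.0
tool shift [0.026  0.2136 0.1166] yaw y 12.92 z [-0.002 -0.001 -1.   ] t 7.825 f [ 1.4 -0.2 -0.5]
47 [0.47756185 0.21023146 0.07935642] [0.46824267 0.19874902 0.05798073] [0.48700294 0.2197392  0.08460594]
```

View pics/c3.png

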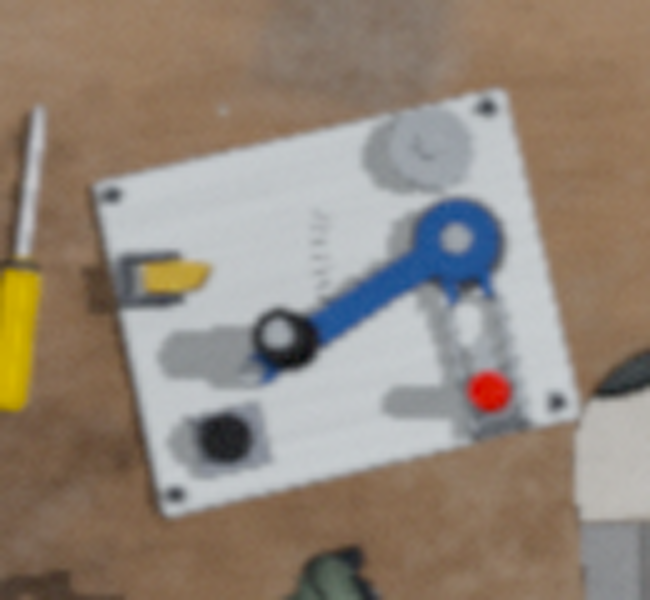

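The knob has moved from crop (478,345) to (490,392), against the end bracket, so the lock is out. The roller is at crop (285,337), unmoved. Refining its position.

Run:
```python
from h import *
im=dict(np.load("top1.npz")); M=im["cam_to_world"]; f=200/np.tan(np.radians(im["fovy"])/2)
def ray(u,v,z):
    d=M[:3,:3]@np.array([(u-im["cx"])/f,(v-im["cy"])/f,1]); return M[:3,3]+d*(z-M[2,3])/d[2]
print("roller",ray(237,202.4,.096),"hub",ray(271,183,.044),"knob",ray(275.4,203.7,.08))
to(.513,.332,.056)
```

```text
roller [0.50979635 0.32801346 0.096     ] hub [0.57473409 0.2315169  0.044     ] knob [0.50574409 0.21524027 0.08      ]
tool shift [0.026  0.2107 0.1211] yaw y 12.85 z [-0.001 -0.001 -1.   ] t 7.875 f [-0.2 -0.5  0.8]
```

```bash
python3 -m handwheel '[[[0.005,0.04,0],0,1],[[0.005,0.05,0],0,1],[[0.005,0.05,0],0,1],[[0.005,0.04,0],0,1],[[0.005,0.03,0],0,1],[[0,0,0.03],0,1],[[0,0,0.03],0,1],[[0,0,0.03],0,1],[[0,0,0.02],0,1],[[0,0,0.007],0,1],[[0,0,0],0,1]]'; python3 -c "
from h import *; to(.5125,.331,.055)"
```

```text
time: 9.25
tcp_pos: [0.5145, 0.3299, 0.0602]
tcp_rot: [-1.963, -2.452, 0.001]
ft_force: [-0.1, -0.2, 0.6]
gripper_width: 0.995
tool shift [ 0.0015 -0.0017  0.0052] yaw y 12.65 z [-0.001 -0.001 -1.   ] t 9.25 f [-0.1 -0.2  0.6]
```

```bash
python3 -m handwheel '[[[0.001,-0.001,0.004],0,1],[[0,0,0],0,0.6],[[0,0,0],0,0.45],[[0,0,0],0,0.3],[[0,0,0],0,0.2],[[0,0,0],0,0.2],[[0,0,0],0,0.2]]' 50
python3 - <<'E'
from h import *
to(.5125,.331,.055)
c=np.array([.5785,.232]);p=monitor.read_state()["tcp_pos"][:2]-c
a0=np.arctan2(p[1],p[0]); rr=np.hypot(*p); print(np.degrees(a0),rr)
y=np.radians(12.7); Y=np.array([np.cos(y),np.sin(y)]); X=np.array([-np.sin(y),np.cos(y)]); q=p
for t in np.arange(.05,.7,.05):
    n=.12*np.array([np.cos(a0-t),np.sin(a0-t)]); d=n-q; q=n; print(t.round(2),(d@X).round(4),(d@Y).round(4),(n+c).round(4))
E
```

```text
time: 10.12
tcp_pos: [0.5135, 0.3316, 0.0575]
tcp_rot: [1.962, 2.453, 0.003]
ft_force: [1.7, -0.7, 3.7]
gripper_width: 0.385
tool shift [-0.0004 -0.0011  0.0025] yaw y 12.7 z [ 0.002  0.001 -1.   ] t 10.125 f [ 1.7 -0.7  3.7]
123.13453730328848 0.1189251603331359
0.05 0.003 0.0053 [0.518  0.3356]
0.1 0.0017 0.0058 [0.5233 0.3385]
0.15 0.0014 0.0058 [0.5287 0.3412]
0.2 0.0011 0.0059 [0.5342 0.3435]
0.25 0.0008 0.0059 [0.5398 0.3456]
0.3 0.0005 0.006 [0.5455 0.3474]
0.35 0.0002 0.006 [0.5513 0.3489]
0.4 -0.0001 0.006 [0.5572 0.3501]
0.45 -0.0004 0.006 [0.5631 0.351 ]
0.5 -0.0007 0.006 [0.5691 0.3516]
0.55 -0.001 0.0059 [0.5751 0.352 ]
0.6 -0.0013 0.0059 [0.5811 0.352 ]
0.65 -0.0016 0.0058 [0.5871 0.3517]
```

Roller gripped (33 mm opening). Following the arc to about 0.35 rad.

```bash
python3 -m handwheel '[[[0.002,0.0055,0],0,0.2],[[0.0017,0.0058,0],0,0.2],[[0.0014,0.0058,0],0,0.2],[[0.0011,0.006,0],0,0.2],[[0.0008,0.006,0],0,0.2],[[0.0005,0.006,0],0,0.2],[[0.0002,0.006,0],0,0.2],[[0,0,0],0,0.2]]'
cat >> h.py <<'E'
def ang(c=(.5785,.232)):
    s=monitor.read_state(); p=s["tcp_pos"][:2]-c; a=np.arctan2(p[1],p[0])
    t=np.array([np.sin(a),-np.cos(a)]); F=s["ft_force"][:2]
    print("angle",np.radians(122.7)-a,"r",np.hypot(*p),"Ft",F@t,"Fr",F@p/np.hypot(*p),s["gripper_width"])
E
python3 -c "
from h import *; ang()"
```

```text
time: 11.12
tcp_pos: [0.5488, 0.347, 0.0574]
tcp_rot: [-1.961, -2.451, 0.007]
ft_force: [-7.7, -2.7, 10.3]
gripper_width: 0.384
angle 0.3178053589727041 r 0.11880359823972775 Ft -8.107027337165844 Fr -0.7124012696487914 0.3840793681547044
```

```bash
python3 -m handwheel '[[[0.0003,0.006,-0.001],0,0.2],[[0,0.006,0],0,0.2],[[-0.0003,0.006,0],0,0.2],[[-0.0006,0.006,0],0,0.2],[[-0.001,0.006,0],0,0.2],[[-0.001,0.005,0],0,0.2],[[0,0,0],0,0.2],[[0,0,0],0,0.2]]'
python3 -c "
from h import *; ang()"
```

```text
time: 12.12
tcp_pos: [0.5814, 0.3507, 0.0572]
tcp_rot: [-1.959, -2.45, 0.016]
ft_force: [-8.9, -4.0, 8.2]
gripper_width: 0.383
angle 0.5952709817678463 r 0.11878020422308981 Ft -8.798154666771776 Fr -4.20817467912874 0.3829791695025037
```

```bash
python3 -m handwheel '[[[-0.0005,0.0015,0],0,0.2],[[0,0,0],0,0.2],[[0,0,0],0,0.2]]'
python3 - <<'E'
from h import *
ang()
im=get_image("top"); a=im["pixels"][135:255,180:310]; np.savez("top4.npz",**im)
b=get_image("side")["pixels"][130:250,270:400]
cv2.imwrite("pics/c4.png",cv2.resize(np.hstack([a,b]),None,fx=3,fy=3,interpolation=2))
E
```

```text
time: 12.5
tcp_pos: [0.5829, 0.3507, 0.0572]
tcp_rot: [-1.959, -2.45, 0.016]
ft_force: [-9.2, -5.2, 8.1]
gripper_width: 0.387
angle 0.6077836382487443 r 0.11875700371130946 Ft -9.012894792811807 Fr -5.567343252062948 0.3873228572990057
```

View pics/c4.png

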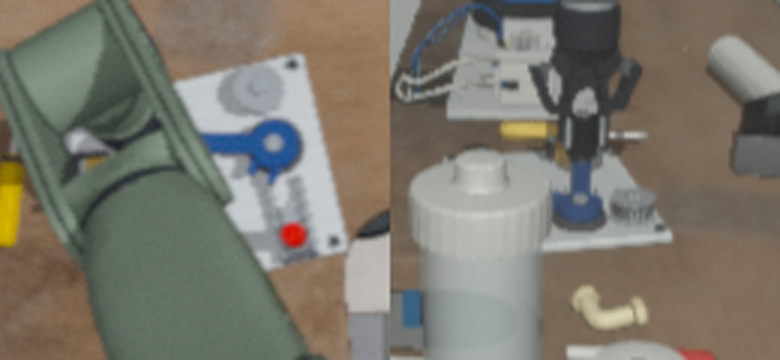

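The side view shows the roller held and the arm swung. In the top view the arm runs along crop (210–273, ~144), the red knob is still out at (293,235), and a bit of the pawl shows near (95,162). Next I'll check the arm angle from the blue pixels and compare the pawl before and after.

Run:
```python
from h import *
for n in("top1","top4"):
    im=dict(np.load(n+".npz")); W,m=find(im,(100,120,50),(130,255,255),.015,.06,(190,305,145,245))
    c=np.array([.578,.232]); P=W[m][:,:2]-c; rr=np.hypot(*P.T); k=(rr>.035)&(rr<.075)&(P[:,1]>.02)
    q=np.median(P[k],0); print(n,k.sum(),np.degrees(np.arctan2(q[1],q[0])))
A=[dict(np.load(n+".npz"))["pixels"][178:204,194:234] for n in("top1","top4")]
cv2.imwrite("pics/c5.png",cv2.resize(np.hstack(A),None,fx=9,fy=9,interpolation=cv2.INTER_NEAREST))
```

```text
top1 75 122.65693067911901
top4 73 89.08550772825163
```

View pics/c5.png

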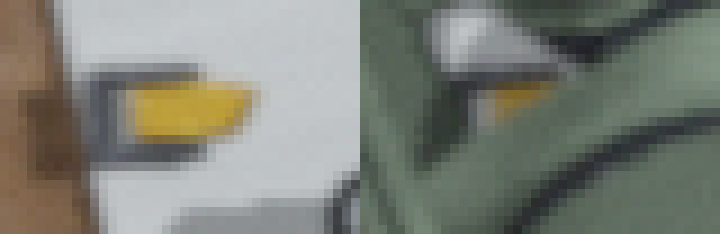

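The brass edge starts at the same column in both crops (130 before, 490−360=130 after), so the pawl is back in. The swing is 0.609 rad by TCP chord and 0.586 by vision. I'll add 1 mm to split the difference, let it settle and hand in.

```bash
python3 -m handwheel '[[[-0.0005,0.001,0],0,0.2],[[0,0,0],0,0.2],[[0,0,0],0,0.2],[[0,0,0],0,0.2]]'
python3 - <<'E'
from h import *
ang(); s=monitor.read_state(); d=np.hypot(*(s["tcp_pos"][:2]-[.5135,.3316])); print("swing",2*np.arcsin(d/.24))
im=get_image("top"); W,m=find(im,(0,120,80),(8,255,255),.03,.12,(190,305,145,245)); print("knob",np.median(W[m],0))
r.close_job()
E
```

```text
time: 13.1
tcp_pos: [0.584, 0.3506, 0.0572]
tcp_rot: [-1.959, -2.45, 0.016]
ft_force: [-8.2, -3.9, 8.0]
gripper_width: 0.385
angle 0.6167418457862819 r 0.11875537059900206 Ft -8.049508996521746 Fr -4.28408271196005 0.38505723420356763
swing 0.6180177122928825
knob [0.47779182 0.21016879 0.0793284 ]
the job is handed in; nothing more can be done
```

The job is handed in at about 13 s, with the lock out, the pawl clicked in and the gripper still holding the roller against the spring.

- **Lock:** I slid the red knob out about 30 mm until it stopped at about 29 N with no further travel. A last picture shows it has stayed there.
- **Arm:** I pinched the roller at 50 N and carried it round to 0.618 rad from rest, measured from the tool position. That is about 10.5 mm past the click at 0.53.
- **Pawl:** it showed at its original position, so it has clicked in. Only part of it was visible, past the robot's arm.
- **Spring:** the gripper carries about 8 N along the push direction, close to the expected 8.6 N.

**Disagreements:**
- Before the last 1 mm nudge, the blue arm's pixels gave 0.586 rad while the tool position gave 0.609. At the lower value the push would now be about 8 mm past the click.
- While sliding the knob, the downward force on the tool reached 34 N and did not drop when I eased back my lift. It cleared when I opened the gripper.

The other things on the bench were not approached.

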